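# Glide check of a rinsed syringe

## Task

The rinsed 60 ml syringe lies in its cradle with the plunger drawn out; find out whether its nozzle is clear by pressing the plunger straight in, steadily. If it glides all the way home, leave the syringe seated in the cradle with the plunger home. If the push climbs to about 10 N before it is home, the nozzle is blocked: do not force it (keep under 20 N), but back off, lift the syringe out of the cradle by its barrel and lay it, without dropping it, on the floor of the shallow clear tray; disturb nothing else on the bench.

Things in the scene. Friction and masses are not known exactly. Their poses are not given: they have to be found in the camera images.
- test_syringe: clear 60 ml syringe with white plunger, about 110 g. Origin on its axis at mid barrel; y runs along the barrel toward the plunger, z up. Barrel diameter 31 mm, y -48 to +44 mm; finger flange 52 (x) x 31 (z) x 4 mm at y +44 to +48; nozzle tip at y -66.5. Laid flat in the tray its axis is 17.5 mm above the bench; plunger drawn it is 160 to 172 mm long.
- plunger: the plunger: cross-ribbed rod 20 mm across, round thumb disc 31 mm diameter, 4 mm thick, at its outer end. Its origin is the syringe's, moved in along the axis by the plunger's travel.
- plunger_travel (a joint): plunger push-in, m: 0 drawn, 0.040 home on a hard stop; starts 0 to 0.006. Clear nozzle: glides with a steady 2 to 3 N and stays where left. Blocked: from 0.012 the push is about 6 N and rises 0.8 N per mm (10 N near 0.017, 20 N near 0.030), and let go it springs back to about 0.012.
- thumb (a point): centre of the outer face of the thumb disc, where to push; on the syringe axis, 106 mm behind the syringe origin (syringe y = +0.106) when fully drawn and 66 mm when home. Push along syringe -y.
- seat (a point): point of the cradle where the syringe origin lies when seated, 45 mm above the bench, its axes parallel to the syringe's then
- cradle: fixed cradle; origin on the bench under the syringe's, same axes. Grey base 96 (x) x 136 (y) mm, top at z 11. White V saddles 52 wide, 12 long, 40 high at y -34 and +22 mm: between them (44 mm gap, middle at y -6) the barrel can be gripped across x and lifted straight up. Aluminium slot cheeks at y +34.5 to +57.5, 66 wide, 60 high, hold the flange against the push.
- tray: empty shallow clear plastic tray (its floor looks whitish) 139 (x) by 207 (y) mm with a rim 16 mm high; flat floor 126 by 194 mm inside, 2 mm above the bench. Origin at the centre of its underside; its long side is its y axis. Loose, 250 g.
- petri_dish: empty petri dish, 55 mm across, 15 mm high, toward the microscope; bystander
- sample_dish: petri dish with brown samples, 55 mm across, 17 mm high, near the right front; bystander
- dropper: dropper bottle, 33 mm wide and 95 mm high, behind the work; bystander
- beaker: small beaker with a pipette bulb standing in it, 45 mm wide, 105 mm high, at the left behind the work; bystander
- marker: black marker pen lying on the bench, 132 mm long, at the right behind the work; bystander

How it is judged:
On the way:
1. the plunger has been pushed in far enough to feel whether it is blocked (more than 15.5 mm) (value of joint plunger_travel above 0.0155 m), for 0.05 s.
At the end, for the whole second after the job is handed in: Plunger home (within 4 mm) and the syringe seated in the cradle (within 8 mm, 0.1 rad); or, pushed in over 15.5 mm but sprung back to under 14 mm (blocked), the syringe at rest on the floor of the flat tray (origin within 55 mm across, 75 mm along, under 27 mm high) (((value of joint plunger_travel above 0.036 m and distance between test_syringe and seat below 0.008 m and angle between the y axis of test_syringe and the y axis of seat, either way round below 0.1 rad) or (value of joint plunger_travel below 0.014 m and x of test_syringe in the frame of tray between -0.055 and 0.055 m and y of test_syringe in the frame of tray between -0.075 and 0.075 m and height (world z) of test_syringe below 0.027 m and angle between tray's own z axis and vertical below 0.1 rad and linear speed of test_syringe below 0.02 m/s))); the robot touches nothing.
It fails at once if a plunger that is not yet home pushed with more than 20 N (value of joint plunger_travel below 0.036 m and contact force between any of the fingers, the arm and plunger above 20 N).
It fails at once if the syringe dropped (falling free faster than 0.7 m/s) (linear speed of test_syringe above 0.7 m/s and contact force between the fingers and test_syringe below 0.2 N).
It fails at once if a bystander moved by more than 30 mm (distance of any of petri_dish, sample_dish, dropper, beaker, marker from where it was at the start of the episode above 0.03 m).
It also fails if it takes over 45 s, if anything falls off the work surface, if the arm or the gripper's body presses on something with over 40 N, if the wrist force passes 120 N, or if a joint passes its speed limit or range.

## Robot

A 6-joint arm with a two-finger parallel gripper is mounted at the origin on a cart in front of the work surface, level with it; the furniture and walls round the work are solid. World frame = base frame: x ahead of the robot, y to its left, z up, the work surface at z = 0. Lengths are in m, angles in rad, forces in N, time in s.
With the tool pointing down it reaches from about 0.35 to 0.975 m from the base axis. Payload 4.9 kg.
Tool frame: the origin (TCP) lies at the very end of the fingers, on their centre line; the grasp point (between the pads) lies 19 mm behind it; x points along the fingers, z is the direction in which the jaws open and shut, and the axes are right-handed (so a half turn about x gives the same grasp; the last joint's range is limited). The gripper opens to 85 mm and grips with 20 to 120 N. Pads are 22 mm wide; open, the fingers measure 114 mm over their backs; the gripper's body (76 mm by 85 mm) begins 54 mm behind the grasp point. The pads swing forward as they close: fully open they stand 13 mm farther back than shut.
Start: joints at [1.027, 0.053, 1.613, -0, 1.476, -0.119], TCP at [0.258, 0.569, 0.231] pointing down, gripper open.
Joint ranges: [-3.01, 3.01], [-1.01, 2.22], [0.06, 2.58], [-1.02, 4.17], [0.09, 2.62], [-3.14, 3.14]. Speed limits (rad/s): [2.57, 2.57, 3.14, 3.14, 3.14, 3.14].

## Interface

Orientations are given as a unit quaternion [w, x, y, z].
In Python, from workcell import observe, snapshot, camera_info, job_done gives the robot as it stands. The module is installed in compiled form; this text tells all that it offers.
- The arm moves only by the shell command python3 -m jog 'ROWS' [OPENING] [FORCE]. ROWS is text: rows parted by semicolons, each of 4 numbers parted by spaces: the shift along the world's x, y, z in cm, then the turn about the world's z in degrees. A call has 1 to 10 rows; each row is the pose to reach, as a shift and turn from the pose measured when the call began; what a row does not reach only later rows make up. A row lasts 1/10 s, in which the tool goes at most 50 mm and 8.59 degrees, less where a joint would pass 70% of its speed; a pose out of reach is approached as far as the arm can. A call with a gripper value outside its range is refused whole. OPENING is the opening, from -1 (shut) to 1 (fully open), set as the call begins (- or left out, the last holds). The fingers move at their own pace and stop on an object; FORCE is the grip in N (left out, the last holds). Time passes only in rows, so rows that repeat a pose let the fingers close. It gives the time, the measured TCP pose, the force and the opening at its end, in the units of the state.
- observe(): the state, without advancing time (a new reading comes with each control period).
- snapshot(name): name is "scene" or "side" or "wrist"; returns the picture (384x512x3 uint8, red, green, blue); there is no depth.
- camera_info(name): a dict with "fx", "fy", "cx", "cy" (pixels), "rvec" (rotation vector, rad) and "tvec" (3), from world to camera coordinates, as OpenCV has them; the wrist camera has in their place "mount" (4x4, takes a point from camera to tool coordinates, whose origin is the TCP and whose axes are the tool frame's). Camera axes: x right, y down, z forward; pixel columns grow to the right and rows downward; lengths in m; the calibration is good to about 2 mm. A picture is of the moment at which its call begins: read the wrist's pose just before it. camera_info takes no time and is no camera call.
- job_done(): hands the job in, once; it reports no verdict.
The state is a dict: "time": time; "q": joint angles; "joint_velocities": joint speeds; "joint_torque": joint torques, N m; "ee_pos": TCP position; "orientation": TCP orientation; "contact_force": force on the tool from outside, world axes, zero at the start; "ft_torque": the same for the moment, N m; "opening": finger opening in m.
Only numpy, scipy, OpenCV 4.12 (cv2) and the standard library are available. Lean on these libraries where they do the work, as an engineer would, in place of code of your own. Each camera call takes 0.05 s, during which the arm holds its last target.

## Working session

There is one attempt and no reset: what is moved stays moved. The work goes in short steps, Python scripts to look and compute and a shell command to move; the robot and the scene stay as the last step left them, time stands still between calls to the robot, and variables do not carry over. Pictures are saved under pics/ and viewed, and the job is handed in when it is done.

```bash
mkdir -p pics; python3 - <<'E'
from workcell import *
import cv2
s=observe();print(s)
for n in("scene","side","wrist"):
    im=snapshot(n);cv2.imwrite(f"pics/{n}0.png",im[:,:,::-1]);print(n,camera_info(n))
E
```

```text
{'time': 0.0, 'q': array([ 1.02702968e+00,  5.33730049e-02,  1.61427147e+00,  1.12974036e-06,
        1.47598571e+00, -1.18996771e-01]), 'joint_velocities': array([ 0.00065237,  0.00043207, -0.00194497, -0.00087802,  0.0005814 ,
       -0.00046564]), 'joint_torque': array([-7.11772336e-04, -3.93674898e+01, -3.70174992e+01, -2.16564149e-04,
        7.06241568e-03,  1.18160193e-05]), 'ee_pos': array([0.25724938, 0.56893435, 0.23006646]), 'orientation': array([ 0.59351355, -0.38368491,  0.59480869,  0.38305375]), 'contact_force': array([ 0.68897177, -0.20822692, -0.04955824]), 'ft_torque': array([0.02180509, 0.02113685, 0.04387751]), 'opening': 0.08520935947302294}
scene {'fx': 348.0126507100366, 'fy': 348.0126507100366, 'cx': 256.06875461455434, 'cy': 192.75808753147993, 'rvec': array([ 0.66567307, -2.55183101,  1.29740217]), 'tvec': array([0.46017784, 0.24245421, 0.85764213])}
side {'fx': 452.27592328832856, 'fy': 452.27592328832856, 'cx': 255.7720478336768, 'cy': 189.8230380310821, 'rvec': array([ 1.97179169, -1.67080848,  0.55864684]), 'tvec': array([-0.15669563,  0.47319269,  0.78320767])}
wrist {'fx': 330.48631554613024, 'fy': 330.48631554613024, 'cx': 254.75115204043084, 'cy': 191.03924263350575, 'mount': array([[-6.43788659e-04, -2.99995744e-01,  9.53940322e-01,
        -1.42667434e-01],
       [ 4.61565519e-04, -9.53940508e-01, -2.99995491e-01,
         7.57279581e-02],
       [ 9.99999686e-01,  2.47172265e-04,  7.52603772e-04,
         5.58079888e-04],
       [ 0.00000000e+00,  0.00000000e+00,  0.00000000e+00,
         1.00000000e+00]])}
```

View pics/scene0.png

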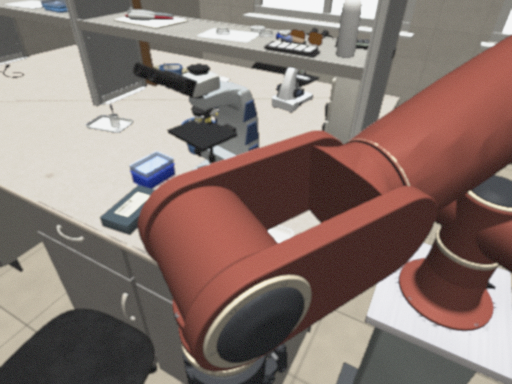

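View pics/side0.png

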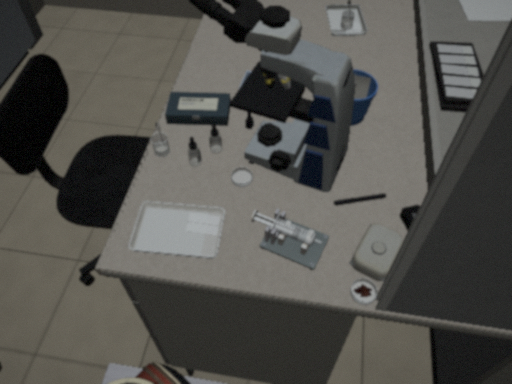

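View pics/wrist0.png

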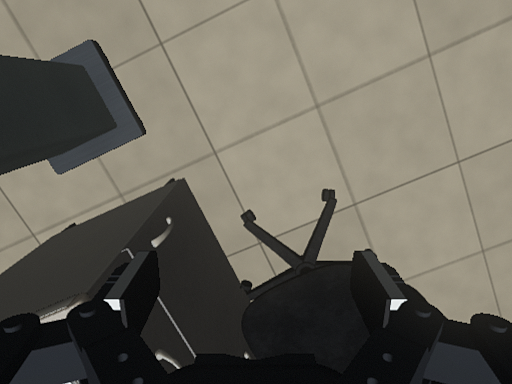

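The side view shows the cradle around (293,240), with the syringe lying along the line from (258,216) to (318,238). The tray is around (178,230). The petri dish is at (242,177), the sample dish at (363,291), and the marker at (360,199).

```bash
cat > h.py <<'E'
import numpy as np,cv2
from workcell import *
from scipy.spatial.transform import Rotation as R
def cam(n,s=None):
    c=camera_info(n);K=np.array([[c['fx'],0,c['cx']],[0,c['fy'],c['cy']],[0,0,1]])
    if n!='wrist':
        M=R.from_rotvec(c['rvec']).as_matrix();return K,M,np.array(c['tvec'])
    q=s['orientation'];T=np.eye(4);T[:3,:3]=R.from_quat([q[1],q[2],q[3],q[0]]).as_matrix();T[:3,3]=s['ee_pos']
    W=np.linalg.inv(T@c['mount']);return K,W[:3,:3],W[:3,3]
def ray(C,u,v,z):
    K,M,t=C;d=M.T@np.linalg.solve(K,[u,v,1]);o=-M.T@t
    return o+d*(z-o[2])/d[2]
def proj(C,p):
    K,M,t=C;x=K@(M@np.asarray(p)+t);return x[:2]/x[2]
E
python3 - <<'E'
from h import *
im=cv2.imread('pics/side0.png');c=im[160:310,110:390]
cv2.imwrite('pics/side0z.png',cv2.resize(c,None,fx=2.8,fy=2.8,interpolation=cv2.INTER_CUBIC))
c=im[195:280,235:345]
cv2.imwrite('pics/side0zz.png',cv2.resize(c,None,fx=7,fy=7,interpolation=cv2.INTER_CUBIC))
C=cam('side')
for n,u,v,z in[('cradle',293,240,.011),('syrA',258,216,.045),('syrB',318,238,.045),('tray',178,230,.0),('petri',242,177,0.01),('sample',363,291,.01),('marker',360,199,.005),('wall',378,310,0)]:print(n,ray(C,u,v,z).round(3))
E
```

```text
cradle [ 0.475 -0.166  0.011]
syrA [ 0.505 -0.079  0.045]
syrB [ 0.468 -0.22   0.045]
tray [0.464 0.106 0.   ]
petri [ 0.64  -0.016  0.01 ]
sample [ 0.374 -0.328  0.01 ]
marker [ 0.622 -0.315  0.005]
wall [ 0.341 -0.362  0.   ]
```

View pics/side0z.png

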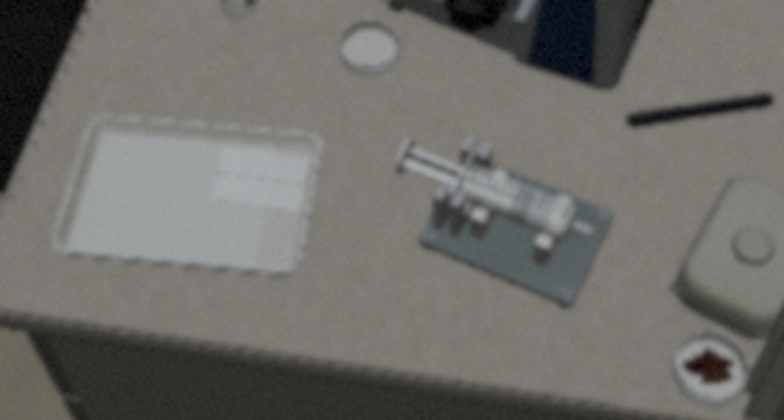

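View pics/side0zz.png

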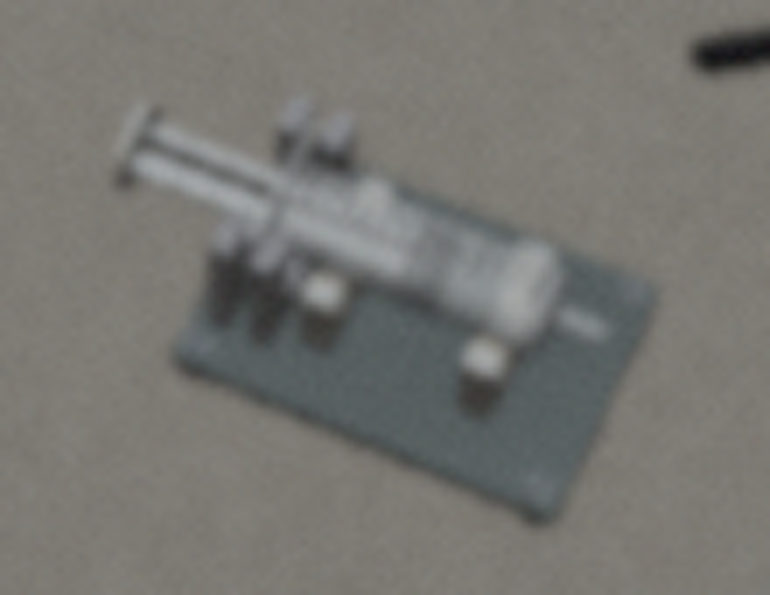

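The zoomed side view shows the thumb disc at zoom (135,147) and the nozzle tip at zoom (606,328). The cradle top corners are at zoom (178,348), (548,512) and (657,292).

```bash
python3 - <<'E'
from h import *
C=cam('side')
P=lambda u,v,z:ray(C,235+u/7,195+v/7,z)
a,b,c=P(178,350,.011),P(548,512,.011),P(657,290,.011)
print(a,b,c,np.linalg.norm(a-b),np.linalg.norm(b-c)); 
ctr=(a+c)/2
th=P(135,145,.045);nz=P(606,328,.045);print('ctr',ctr,'thumb',th,'noz',nz,np.linalg.norm(th-nz))
for d in (a-b,th-nz): print(np.degrees(np.arctan2(d[1],d[0])))
d=(th-nz)/np.linalg.norm(th-nz);print('origin from noz',nz+d*.0665)
Z=lambda u,v,z:ray(C,110+u/2.8,160+v/2.8,z)
for u,v in[(93,118),(322,136),(298,270),(55,252)]:print('tray rim',Z(u,v,.016))
E
```

```text
[ 0.44944445 -0.09410619  0.011     ] [ 0.41046566 -0.21842125  0.011     ] [ 0.49772369 -0.24659606  0.011     ] 0.13028269191859873 0.09169396948747895
ctr [ 0.47358407 -0.17035112  0.011     ] thumb [ 0.50402775 -0.07085281  0.045     ] noz [ 0.45958469 -0.22904024  0.045     ] 0.16431204410951253
72.59126596586749
74.30719070778686
origin from noz [ 0.47757158 -0.16501898  0.045     ]
tray rim [0.51868809 0.20644514 0.016     ]
tray rim [0.53231558 0.00574802 0.016     ]
tray rim [ 0.40155229 -0.00229496  0.016     ]
tray rim [0.38564308 0.19476014 0.016     ]
```

```bash
python3 - <<'E'
from h import *
s=observe();q=s['orientation'];print(R.from_quat([q[1],q[2],q[3],q[0]]).as_matrix().round(3))
m=R.from_quat([q[1],q[2],q[3],q[0]]).as_matrix();z=m[:,2];y=m[:,1]
print(np.degrees(np.arctan2(z[1],z[0])),np.degrees(np.arctan2(y[1],y[0])))
E
```

```text
[[-0.001 -0.911  0.412]
 [-0.001  0.412  0.911]
 [-1.     0.    -0.002]]
65.65985476302295 155.65983640781107
```

```bash
python3 -m jog '1.8 -4.5 0 -8.2;3.6 -9 0 -16.4;5.4 -13.5 0 -24.6;7.2 -18 0 -32.8;9 -22.5 0 -41;10.8 -27 0 -49.2;12.6 -31.5 0 -57.4;14.4 -36 0 -65.6;16.2 -40.5 0 -73.8;18 -45 0 -82' -1 40; python3 -m jog '2 -4.5 0 0;4 -9 0 0;6 -14 0 0;6.2 -18.5 0 0;6.2 -19.5 0 0;6.2 -19.5 0 0;6.2 -19.5 0 0'
python3 - <<'E'
from h import *
s=observe();print({k:s[k].round(3) if k!='time' and k!='opening' else s[k] for k in s})
for n in("wrist","scene","side"):
    cv2.imwrite(f"pics/{n}1.png",snapshot(n)[:,:,::-1])
import pickle;pickle.dump(s,open('s1.pkl','wb'))
E
```

```text
time: 1.15
ee_pos: [0.4375, 0.1171, 0.2303]
orientation: [0.699, 0.103, 0.7, -0.102]
contact_force: [1.2, 0.8, 0.0]
opening: 0.0002
time: 1.85
ee_pos: [0.4992, -0.077, 0.2299]
orientation: [0.699, 0.103, 0.7, -0.102]
contact_force: [0.1, -0.3, 0.0]
opening: -0.0002
{'time': 1.85, 'q': array([-3.010e-01, -2.380e-01,  1.887e+00,  1.000e-03,  1.495e+00,
       -1.100e-02]), 'joint_velocities': array([ 0.025, -0.008,  0.003, -0.003, -0.001, -0.003]), 'joint_torque': array([-9.8500e-01, -2.6509e+01, -3.7338e+01, -4.5000e-02, -1.2000e-02,
       -3.0000e-03]), 'ee_pos': array([ 0.499, -0.077,  0.23 ]), 'orientation': array([ 0.699,  0.103,  0.7  , -0.102]), 'contact_force': array([ 0.085, -0.279,  0.039]), 'ft_torque': array([ 0.017, -0.028, -0.029]), 'opening': -0.00022044578614148735}
```

View pics/wrist1.png

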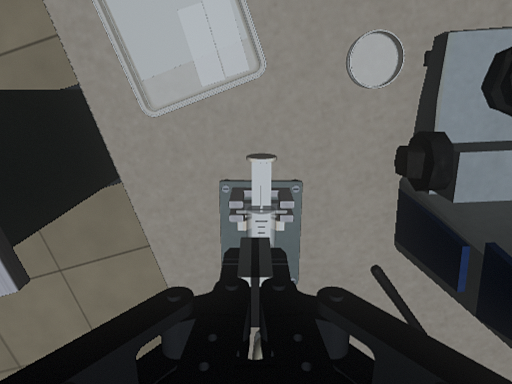

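View pics/scene1.png

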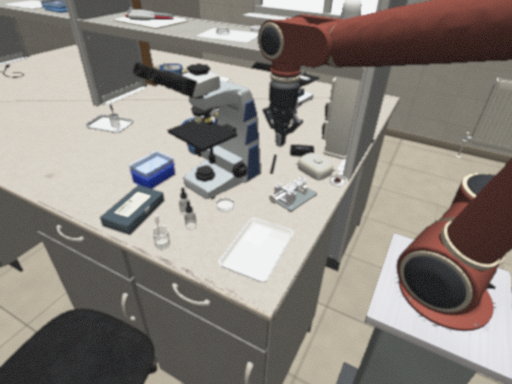

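The wrist view shows the thumb disc at (262,157) and the cradle aligned vertically, with its back corners at (220,181) and (302,181). The tray's near corners are at (153,114) and (264,66), and the petri dish is at (375,59).

```bash
python3 - <<'E'
import cv2
im=cv2.imread('pics/wrist1.png');c=im[140:290,205:320]
cv2.imwrite('pics/wrist1z.png',cv2.resize(c,None,fx=4,fy=4,interpolation=cv2.INTER_CUBIC))
E
```

```text
(no output)
```

View pics/wrist1z.png

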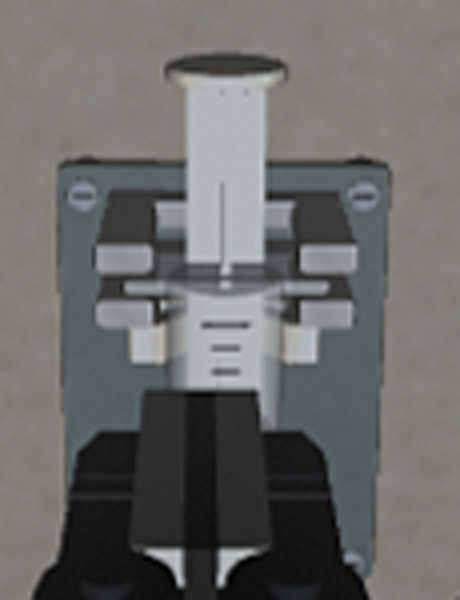

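```bash
python3 - <<'E'
from h import *
import pickle
s=pickle.load(open('s1.pkl','rb'));C=cam('wrist',s)
W=lambda u,v,z:ray(C,205+u/4,140+v/4,z)
th=W(227,69,.045);print('thumb',th)
print('disc L/R',W(166,69,.045),W(288,69,.045))
l,r=W(58,164,.011),W(388,166,.011);print('base corners',l,r,np.linalg.norm(l-r),'yaw',np.degrees(np.arctan2(*(r-l)[1::-1])))
fl=[W(124,287,.045),W(330,287,.045)];print('flange',fl,np.linalg.norm(fl[0]-fl[1]),np.degrees(np.arctan2(*(fl[1]-fl[0])[1::-1])))
l1=W(96,258,.06);r1=W(356,258,.06);print('cheek',np.linalg.norm(l1-r1),(l1+r1)/2,np.degrees(np.arctan2(*(r1-l1)[1::-1])))
yaw=np.degrees(np.arctan2(*(r-l)[1::-1]))
for y in(yaw,-16.,-17):
  d=np.array([-np.sin(np.radians(y)),np.cos(np.radians(y)),0])
  print(y,'org from base',(l+r)/2-d*.068,'from cheek/flange',(fl[0]+fl[1])/2-d*.046,'from thumb',th-d*.106)
m=C[1].T; print('tool z yaw', np.degrees(np.arctan2(m[1,0],m[0,0])))
for u,v in((153,114),(264,66)):print(ray(C,u,v,.016))
E
```

```text
thumb [ 0.50956719 -0.06946747  0.045     ]
disc L/R [ 0.49485573 -0.06508053  0.045     ] [ 0.52427598 -0.0738536   0.045     ]
base corners [ 0.45455271 -0.0888802   0.011     ] [ 0.54420409 -0.11621487  0.011     ] 0.09372595469789705 yaw -16.95643894011937
flange [array([ 0.46699528, -0.11796023,  0.045     ]), array([ 0.51928929, -0.13353439,  0.045     ])] 0.05456388767413287 -16.584546646385633
cheek 0.06525835823417633 [ 0.4964239  -0.11261752  0.06      ] -16.58732069683642
-16.95643894011937 org from base [ 0.47954657 -0.16759136  0.011     ] from cheek/flange [ 0.47972664 -0.16974754  0.045     ] from thumb [ 0.47865287 -0.17085931  0.045     ]
-16.0 org from base [ 0.48063506 -0.16791333  0.011     ] from cheek/flange [ 0.48046297 -0.16996535  0.045     ] from thumb [ 0.48034964 -0.17136121  0.045     ]
-17 org from base [ 0.47949713 -0.16757626  0.011     ] from cheek/flange [ 0.47969319 -0.16973733  0.045     ] from thumb [ 0.47857579 -0.17083577  0.045     ]
tool z yaw -16.627225334461944
[0.41149039 0.00193245 0.016     ]
[0.53683618 0.01398231 0.016     ]
```

```bash
python3 -m jog '2 4.1 0 0;2 4.1 -4 0;2 4.1 -8 0;2 4.1 -12 0;2 4.1 -16 0;2 4.1 -19 0;2 4.1 -20 0;2 4.1 -20 0;2 4.1 -20 0'
python3 - <<'E'
from h import *
s=observe();print(s['ee_pos'],s['contact_force'],s['joint_velocities'].round(3))
for n in("side","wrist"):
  cv2.imwrite(f"pics/{n}2.png",snapshot(n)[:,:,::-1])
im=cv2.imread('pics/side2.png')[170:280,200:345];cv2.imwrite('pics/side2z.png',cv2.resize(im,None,fx=5,fy=5,interpolation=cv2.INTER_CUBIC))
d=np.array([.286,.958]);print('along d from thumb',d@(s['ee_pos'][:2]-[.5095,-.0695]), 'lat',np.array([.958,-.286])@(s['ee_pos'][:2]-[.5095,-.0695]))
E
```

```text
time: 2.9
ee_pos: [0.5207, -0.0351, 0.032]
orientation: [0.7, 0.102, 0.699, -0.101]
contact_force: [0.3, -0.0, 0.3]
opening: -0.0006
[ 0.52069036 -0.03510187  0.03195851] [ 0.33430725 -0.02380169  0.29720941] [-0.004 -0.014 -0.018  0.001 -0.002  0.   ]
along d from thumb 0.03615385558991285 lat 0.0008825033514203291
```

View pics/side2z.png

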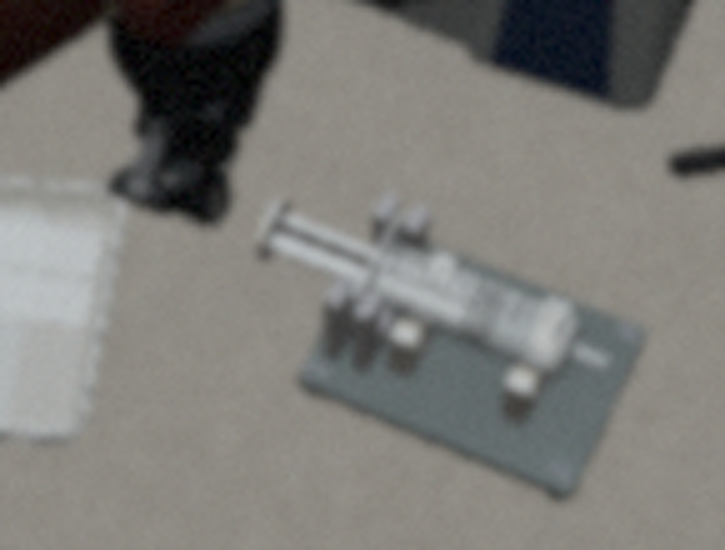

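View pics/wrist2.png

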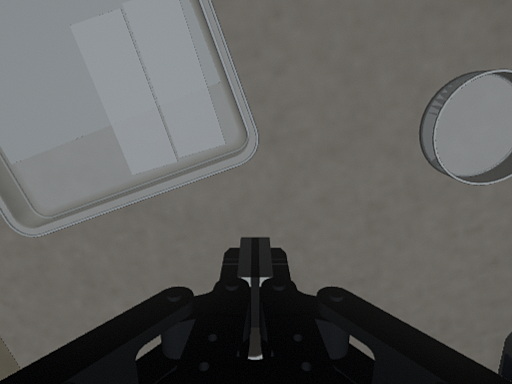

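The side view shows the shut fingertips at zoom (213,215), in line with the thumb disc at zoom (268,230) and clear of the tray. I'll start pushing slowly.

```bash
python3 -m jog '-0.29 -0.96 0 0;-0.5 -1.53 0 0;-0.6 -1.92 0 0;-0.66 -2.1 0 0;-0.71 -2.3 0 0;-0.77 -2.49 0 0;-0.83 -2.68 0 0;-0.89 -2.87 0 0;-0.94 -3.07 0 0;-0.94 -3.07 0 0'
python3 - <<'E'
from h import *
s=observe();print(s['ee_pos'],s['contact_force'])
cv2.imwrite("pics/side3.png",snapshot('side')[:,:,::-1]);
im=cv2.imread('pics/side3.png')[170:280,200:345];cv2.imwrite('pics/side3z.png',cv2.resize(im,None,fx=5,fy=5,interpolation=cv2.INTER_CUBIC))
d=np.array([.286,.958]);print('along d from thumb',d@(s['ee_pos'][:2]-[.5095,-.0695]), 'lat',np.array([.958,-.286])@(s['ee_pos'][:2]-[.5095,-.0695]))
E
```

```text
time: 4.0
ee_pos: [0.5119, -0.0661, 0.0327]
orientation: [0.701, 0.102, 0.699, -0.101]
contact_force: [1.2, 3.1, 0.8]
opening: -0.0002
[ 0.51186994 -0.06610759  0.03268625] [1.23220908 3.09284986 0.80818106]
along d from thumb 0.003927733368119316 lat 0.0013001728520718224
```

View pics/side3z.png

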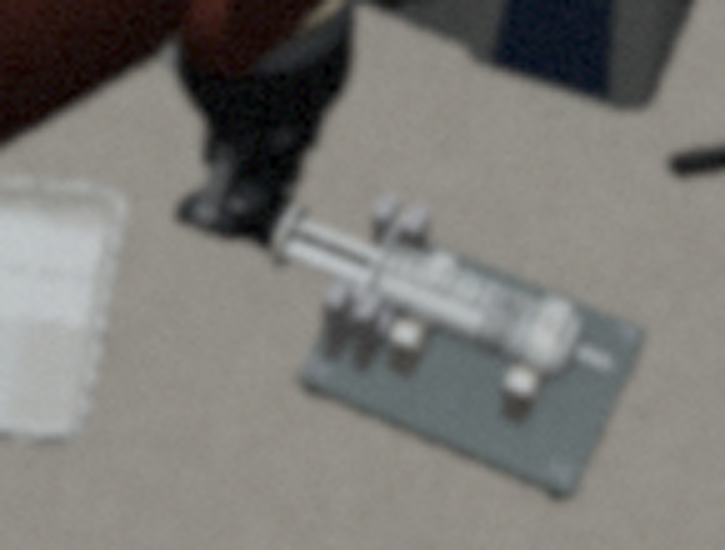

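Contact is made, and the plunger is gliding at about 3.3 N with about 8 mm of travel. I'll continue in small steps.

```bash
python3 -m jog '-0.03 -0.1 0 0;-0.06 -0.19 0 0;-0.09 -0.29 0 0;-0.12 -0.38 0 0;-0.14 -0.48 0 0'; python3 -m jog '-0.03 -0.1 0 0;-0.06 -0.19 0 0'; python3 -m jog '-0.03 -0.1 0 0;-0.06 -0.19 0 0'
```

```text
time: 4.55
ee_pos: [0.5109, -0.0695, 0.0328]
orientation: [0.701, 0.103, 0.698, -0.1]
contact_force: [1.5, 8.6, 0.8]
opening: 0.0001
time: 4.75
ee_pos: [0.5107, -0.07, 0.0328]
orientation: [0.701, 0.104, 0.698, -0.099]
contact_force: [2.8, 9.5, 0.4]
opening: 0.0002
time: 4.95
ee_pos: [0.5106, -0.0704, 0.0329]
orientation: [0.702, 0.106, 0.698, -0.098]
contact_force: [3.1, 9.1, 0.9]
opening: -0.0003
```

```bash
python3 - <<'E'
from h import *
s=observe();print(s['ee_pos'],s['contact_force'],s['ft_torque'])
for n in ('side','wrist'):cv2.imwrite(f"pics/{n}4.png",snapshot(n)[:,:,::-1]);
im=cv2.imread('pics/side4.png')[170:280,200:345];cv2.imwrite('pics/side4z.png',cv2.resize(im,None,fx=5,fy=5,interpolation=cv2.INTER_CUBIC))
im=cv2.imread('pics/wrist4.png')[200:384,170:340];cv2.imwrite('pics/wrist4z.png',cv2.resize(im,None,fx=3,fy=3,interpolation=cv2.INTER_CUBIC))
E
```

```text
[ 0.51062012 -0.07036302  0.03289586] [3.09189992 9.07637471 0.93872724] [ 1.34632649 -0.46090983 -0.00809866]
```

View pics/side4z.png

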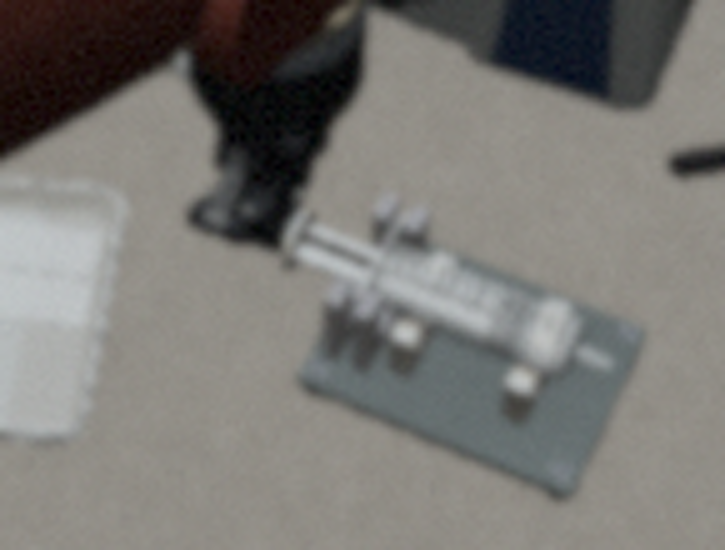

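View pics/wrist4z.png

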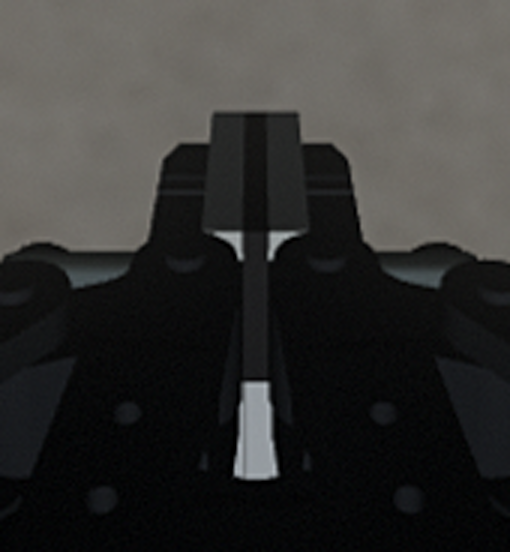

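```bash
python3 - <<'E'
from h import *
C=cam('side')
P=lambda u,v:ray(C,200+u/5,170+v/5,.045)
im2=cv2.imread('pics/side2.png');im4=cv2.imread('pics/side4.png')
# intensity profile along the syringe axis (top of disc line) in each
o=np.array([.4797,-.169]);d=np.array([.286,.958])
for im in(im2,cv2.imread('pics/side3.png'),im4):
  g=cv2.GaussianBlur(cv2.cvtColor(im,cv2.COLOR_BGR2GRAY),(0,0),.6).astype(np.float32);row=[]
  for y in np.arange(.070,.120,.002):
    v=[]
    for x in(-.012,.0,.012):
      u=proj(C,[*(o+d*y+np.array([.958,-.286])*x),.045]);v.append(cv2.getRectSubPix(g,(1,1),(float(u[0]),float(u[1])))[0,0])
    row.append(tuple(int(a) for a in v))
  print([(int(round((0.07+.002*i)*1000)),r) for i,r in enumerate(row)])
print(P(268,229),P(296,238),np.linalg.norm(P(268,229)-P(296,238)))
E
```

```text
[(70, (164, 137, 142)), (72, (163, 136, 143)), (74, (165, 139, 144)), (76, (168, 140, 143)), (78, (167, 141, 142)), (80, (166, 141, 143)), (82, (165, 138, 143)), (84, (164, 134, 142)), (86, (166, 136, 143)), (88, (169, 138, 143)), (90, (169, 138, 143)), (92, (167, 140, 143)), (94, (162, 138, 144)), (96, (153, 129, 141)), (98, (140, 123, 135)), (100, (130, 119, 129)), (102, (128, 121, 127)), (104, (133, 136, 134)), (106, (139, 149, 142)), (108, (142, 153, 146)), (110, (140, 149, 145)), (112, (139, 142, 143)), (114, (139, 139, 141)), (116, (139, 138, 140)), (118, (139, 138, 139))]
[(70, (169, 139, 145)), (72, (168, 139, 145)), (74, (169, 141, 145)), (76, (171, 143, 145)), (78, (170, 143, 145)), (80, (169, 143, 146)), (82, (168, 140, 146)), (84, (165, 136, 145)), (86, (163, 135, 145)), (88, (160, 135, 142)), (90, (147, 131, 135)), (92, (133, 128, 128)), (94, (123, 129, 127)), (96, (113, 135, 129)), (98, (95, 129, 124)), (100, (71, 108, 106)), (102, (52, 76, 75)), (104, (44, 44, 47)), (106, (44, 27, 28)), (108, (43, 20, 16)), (110, (42, 18, 14)), (112, (36, 20, 20)), (114, (29, 25, 24)), (116, (29, 32, 28)), (118, (30, 43, 30))]
[(70, (168, 139, 146)), (72, (167, 139, 146)), (74, (168, 142, 146)), (76, (171, 144, 147)), (78, (171, 144, 146)), (80, (169, 143, 145)), (82, (163, 138, 145)), (84, (152, 129, 142)), (86, (138, 121, 135)), (88, (127, 120, 130)), (90, (121, 127, 129)), (92, (110, 136, 133)), (94, (93, 133, 123)), (96, (70, 107, 100)), (98, (54, 71, 72)), (100, (46, 42, 47)), (102, (41, 24, 27)), (104, (41, 19, 18)), (106, (38, 21, 17)), (108, (33, 26, 22)), (110, (32, 35, 29)), (112, (32, 47, 32)), (114, (32, 60, 33)), (116, (37, 67, 33)), (118, (43, 67, 32))]
[ 0.50353715 -0.06933526  0.045     ] [ 0.50071645 -0.08285742  0.045     ] 0.013813227703490749
```

The push climbs from about 3 N gliding to about 9.6 N well short of home, so the nozzle is blocked. I'll go a touch further to be sure travel passes 15.5 mm, at well under 20 N.

```bash
python3 -m jog '-0.04 -0.13 0 0;-0.06 -0.22 0 0;-0.09 -0.3 0 0;-0.09 -0.3 0 0'; python3 -m jog '-0.04 -0.13 0 0;-0.06 -0.22 0 0;-0.09 -0.3 0 0;-0.09 -0.3 0 0'
```

```text
time: 5.45
ee_pos: [0.5103, -0.0717, 0.033]
orientation: [0.702, 0.107, 0.697, -0.097]
contact_force: [3.0, 9.5, 0.7]
opening: -0.0002
time: 5.85
ee_pos: [0.51, -0.0727, 0.033]
orientation: [0.702, 0.109, 0.697, -0.096]
contact_force: [3.6, 9.2, 0.7]
opening: -0.0002
```

```bash
python3 - <<'E'
from h import *
s=observe();q=s['orientation'];m=R.from_quat([q[1],q[2],q[3],q[0]]).as_matrix();print(m.round(3),s['contact_force'],s['ft_torque'],s['q'].round(3))
cv2.imwrite("pics/side5.png",snapshot('side')[:,:,::-1]);C=cam('side')
o=np.array([.4797,-.169]);d=np.array([.286,.958])
for f in('side2','side3','side4','side5'):
  g=cv2.GaussianBlur(cv2.imread(f'pics/{f}.png',0),(0,0),.6).astype(np.float32);row=[]
  for y in np.arange(.078,.106,.001):
      u=proj(C,[*(o+d*y+np.array([.958,-.286])*-.012),.045]);row.append(int(cv2.getRectSubPix(g,(1,1),(float(u[0]),float(u[1])))[0,0]))
  print(f,row)
E
```

```text
[[ 0.01   0.286  0.958]
 [ 0.017  0.958 -0.286]
 [-1.     0.02   0.004]] [3.6178583  9.22838793 0.73926544] [ 1.55421391 -0.49050944  0.044734  ] [-2.970e-01  1.000e-03  2.021e+00  2.200e-02  1.116e+00 -1.600e-02]
side2 [166, 166, 166, 165, 165, 165, 164, 165, 166, 167, 169, 169, 168, 167, 166, 165, 161, 158, 153, 146, 140, 135, 130, 127, 128, 129, 132, 136]
side3 [170, 169, 168, 168, 168, 167, 165, 164, 162, 160, 159, 154, 147, 140, 133, 126, 122, 118, 112, 103, 94, 83, 70, 58, 52, 45, 44, 44]
side4 [171, 170, 168, 166, 162, 158, 151, 143, 137, 132, 127, 124, 121, 116, 110, 102, 92, 80, 70, 62, 54, 49, 45, 42, 41, 41, 40, 39]
side5 [169, 166, 163, 158, 152, 145, 138, 131, 127, 124, 121, 116, 108, 98, 87, 74, 66, 57, 51, 49, 47, 45, 43, 40, 38, 37, 35, 33]
```

```bash
python3 -m jog '-0.06 -0.2 0 0;-0.11 -0.38 0 0;-0.15 -0.5 0 0;-0.15 -0.5 0 0'; python3 -m jog '-0.06 -0.2 0 0;-0.11 -0.38 0 0;-0.15 -0.5 0 0;-0.15 -0.5 0 0'
python3 - <<'E'
from h import *
cv2.imwrite("pics/side6.png",snapshot('side')[:,:,::-1]);C=cam('side')
o=np.array([.4797,-.169]);d=np.array([.286,.958])
for f in('side6',):
  g=cv2.GaussianBlur(cv2.imread(f'pics/{f}.png',0),(0,0),.6).astype(np.float32);row=[]
  for y in np.arange(.074,.106,.001):
      u=proj(C,[*(o+d*y+np.array([.958,-.286])*-.012),.045]);row.append(int(cv2.getRectSubPix(g,(1,1),(float(u[0]),float(u[1])))[0,0]))
  print(f,row)
E
```

```text
time: 6.3
ee_pos: [0.5092, -0.0753, 0.0331]
orientation: [0.703, 0.111, 0.697, -0.094]
contact_force: [3.4, 12.0, 0.3]
opening: -0.0
time: 6.7
ee_pos: [0.5085, -0.0775, 0.0332]
orientation: [0.703, 0.113, 0.696, -0.092]
contact_force: [5.2, 13.3, 0.1]
opening: -0.0003
side6 [165, 164, 159, 153, 146, 139, 133, 129, 126, 122, 115, 106, 96, 84, 70, 62, 54, 49, 47, 44, 43, 42, 41, 40, 39, 35, 31, 28, 28, 30, 33, 36]
```

It's blocked: 14.3 N at about 19–20 mm of travel, nowhere near home. Backing off.

```bash
python3 -m jog '0.1 0.35 0 0;0.25 0.85 0 0;0.5 1.7 0 0;0.9 3 0 0;1.2 4.2 1 0;1.2 4.2 5 0;1.2 4.2 10 0;1.2 4.2 14 0;1.2 4.2 14 0;1.2 4.2 14 0' 1 40
python3 - <<'E'
from h import *
s=observe();q=s['orientation'];m=R.from_quat([q[1],q[2],q[3],q[0]]).as_matrix();print(m.round(3),s['contact_force'],s['opening'])
cv2.imwrite("pics/side7.png",snapshot('side')[:,:,::-1]);cv2.imwrite("pics/wrist7.png",snapshot('wrist')[:,:,::-1]);C=cam('side')
import pickle;pickle.dump(s,open('s7.pkl','wb'))
o=np.array([.4797,-.169]);d=np.array([.286,.958])
for f in('side7',):
  g=cv2.GaussianBlur(cv2.imread(f'pics/{f}.png',0),(0,0),.6).astype(np.float32);row=[]
  for y in np.arange(.074,.106,.001):
      u=proj(C,[*(o+d*y+np.array([.958,-.286])*-.012),.045]);row.append(int(cv2.getRectSubPix(g,(1,1),(float(u[0]),float(u[1])))[0,0]))
  print(f,row)
E
```

```text
time: 7.75
ee_pos: [0.5215, -0.0352, 0.1753]
orientation: [0.704, 0.113, 0.695, -0.092]
contact_force: [-0.2, -0.8, -0.7]
opening: 0.0854
[[ 0.017  0.287  0.958]
 [ 0.027  0.958 -0.287]
 [-0.999  0.031  0.009]] [-0.16242894 -0.8294844  -0.70490416] 0.08535453932026461
side7 [164, 165, 167, 167, 167, 166, 166, 166, 165, 164, 163, 163, 162, 161, 159, 154, 147, 140, 135, 129, 130, 131, 132, 135, 138, 139, 139, 139, 140, 140, 140, 140]
```

View pics/wrist7.png

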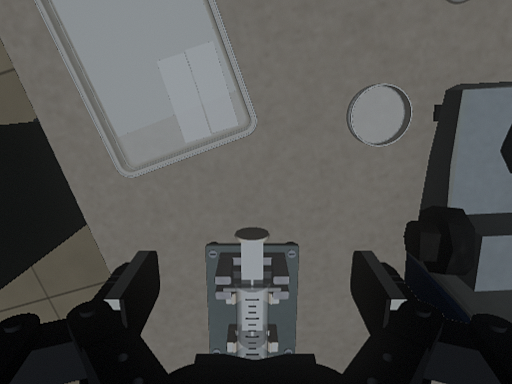

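View pics/side7.png

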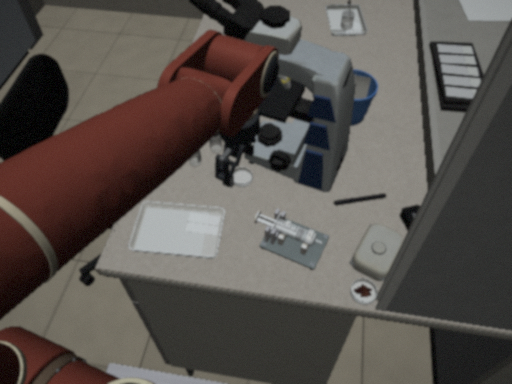

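The wrist view shows the plunger sprung partly back, with its disc at (252,234), and the syringe still seated and aligned with the cradle. In the side view the disc edge returned to about 7 mm in from its start, which puts travel at roughly 12 mm. Next I'll move over the barrel.

```bash
python3 - <<'E'
from h import *
import pickle
s=pickle.load(open('s7.pkl','rb'));C=cam('wrist',s)
im=cv2.imread('pics/wrist7.png');cv2.imwrite('pics/wrist7z.png',cv2.resize(im[220:365,195:310],None,fx=4,fy=4,interpolation=cv2.INTER_CUBIC))
o=np.array([.4797,-.169])
d=np.array([.286,.958]);l=np.array([.958,-.286])
print('grasp proj zoom',[(proj(C,[*(o+d*y+l*x),z])-[195,220])*4 for x,y,z in((0,-.006,.0605),(0,.046,.0605),(-.026,.046,.045),(.026,.046,.045),(0,.094,.045))])
t=o-d*.006; print('shift cm',(t-s['ee_pos'][:2])*100)
E
```

```text
grasp proj zoom [array([222.83932118, 485.91502524]), array([221.97178497, 290.21857127]), array([111.29012075, 253.42561204]), array([332.97719695, 252.29321384]), array([221.38842848,  63.28224141])]
shift cm [ -4.34776555 -13.95571638]
```

View pics/wrist7z.png

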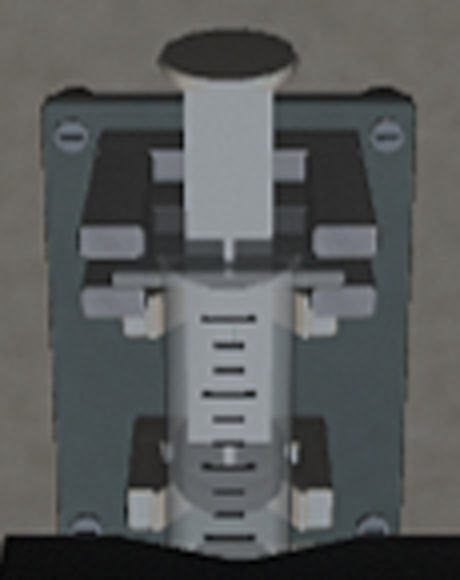

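```bash
python3 - <<'E'
from h import *
import pickle
from scipy.optimize import least_squares
s7=pickle.load(open('s7.pkl','rb'));s1=pickle.load(open('s1.pkl','rb'))
# features: local pt, zoom px
F7=[((-.033,.046,.06),(82,270)),((.033,.046,.06),(376,270)),((-.026,-.034,.04),(130,508)),((.026,-.034,.04),(331,508)),((-.048,.068,.011),(42,104)),((.048,.068,.011),(414,104))]
F1=[((-.033,.046,.06),(96,285)),((.033,.046,.06),(356,285)),((-.048,.068,.011),(58,164)),((.048,.068,.011),(388,166))]
def res(p,C,F,off):
  c,sn=np.cos(p[2]),np.sin(p[2])
  return np.concatenate([(proj(C,[p[0]+c*x-sn*y,p[1]+sn*x+c*y,z])-np.array(off))*4-np.array(t) for (x,y,z),t in F])
for C,F,off in((cam('wrist',s7),F7,[195,220]),(cam('wrist',s1),F1,[205,140])):
  r=least_squares(res,[.48,-.169,-.29],args=(C,F,off));print(r.x,np.degrees(r.x[2]),r.fun.round(0))
E
```

```text
[ 0.48212845 -0.16657921 -0.29034289] -16.635422079827773 [ -1.   8.   1.   6.  -3.   4.   1.   3.  -2. -10.   3. -11.]
[ 0.48046973 -0.16547137 -0.293051  ] -16.79058565608601 [-1.  7.  0.  8. -4. -7.  5. -8.]
```

```bash
python3 -m jog '-1.3 -4.4 0 0;-2.6 -8.8 0 0;-3.8 -12.8 0 0;-4.2 -13.75 0 0;-4.2 -13.75 -3 0;-4.2 -13.75 -6 0;-4.2 -13.75 -7 0;-4.2 -13.75 -7 0'
python3 - <<'E'
from h import *
s=observe();print(s['ee_pos'])
im=snapshot('wrist')[:,:,::-1];cv2.imwrite("pics/wrist8.png",im)
C=cam('wrist',s);print([proj(C,[*p,.0605]).round() for p in([.4793,-.1727],[.4793-.044*.286,-.1727-.044*.958])])
im=snapshot('side')[:,:,::-1][170:280,200:345];cv2.imwrite('pics/side8z.png',cv2.resize(im,None,fx=5,fy=5,interpolation=cv2.INTER_CUBIC))
E
```

```text
time: 8.65
ee_pos: [0.4758, -0.1709, 0.0989]
orientation: [0.7, 0.114, 0.699, -0.091]
contact_force: [0.2, 0.1, 0.3]
opening: 0.0856
[ 0.47578089 -0.17088751  0.0988698 ]
[array([260., 227.]), array([259., 292.])]
```

View pics/wrist8.png

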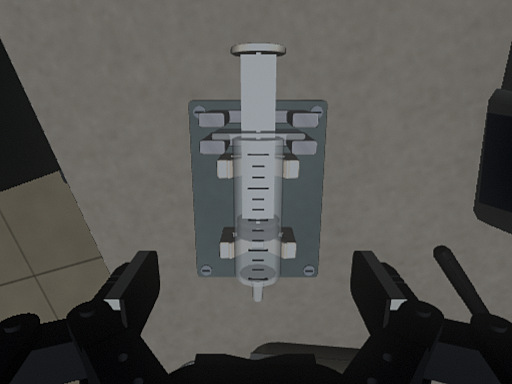

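View pics/side8z.png

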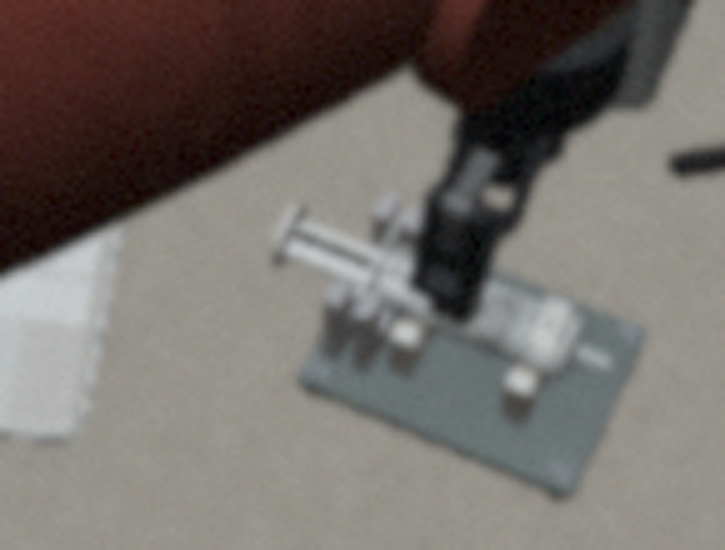

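```bash
python3 - <<'E'
from h import *
from scipy.optimize import least_squares
s=observe();C=cam('wrist',s)
F=[((-.026,.022,.04),(218,169)),((.026,.022,.04),(299,169)),((-.026,-.034,.04),(220,245)),((.026,-.034,.04),(296,245)),((-.048,.068,.011),(190,101)),((.048,.068,.011),(327,101)),((-.048,-.068,.011),(197,277)),((.048,-.068,.011),(319,277)),((-.033,.046,.06),(200,133)),((.033,.046,.06),(317,133)),((0,-.0665,.045),(258,300))]
def res(p):
  c,sn=np.cos(p[2]),np.sin(p[2])
  return np.concatenate([proj(C,[p[0]+c*x-sn*y,p[1]+sn*x+c*y,z])-np.array(t) for (x,y,z),t in F])
r=least_squares(res,[.48,-.169,-.29]);print(r.x,np.degrees(r.x[2]),r.fun.round(0))
p=r.x;d=np.array([-np.sin(p[2]),np.cos(p[2])]);g=p[:2]-.006*d;e=(g-s['ee_pos'][:2])*100;print(g,e,s['ee_pos'],'along',e@d,'lat',e@[d[1],-d[0]])
q=s['orientation'];m=R.from_quat([q[1],q[2],q[3],q[0]]).as_matrix();print(m.round(3),np.degrees(np.arctan2(m[1,2],m[0,2])))
E
```

```text
[ 0.48334683 -0.16708321 -0.2900251 ] -16.61721434417352 [-0.  1.  0.  1.  0.  5.  0.  5. -2. -5.  1. -5.  0. -4. -1. -4.  0.  3.
  1.  3.  0. -4.]
[ 0.48163098 -0.17283263] [ 0.36057596 -0.06822135] [ 0.47802522 -0.17215042  0.10234132] along 0.03774396853079709 lat 0.36502680276832933
[[ 0.012  0.286  0.958]
 [ 0.029  0.958 -0.287]
 [-1.     0.031  0.003]] -16.650420179607867
```

```bash
python3 -m jog '0.1 0.05 -2 0;0.1 0.05 -4 0;0.1 0.05 -6 0;0.1 0.05 -7.2 0;0.1 0.05 -7.5 0;0.1 0.05 -7.5 0;0.1 0.05 -7.5 0'
python3 - <<'E'
from h import *
s=observe();print(s['ee_pos'],s['contact_force'])
im=snapshot('wrist')[:,:,::-1];cv2.imwrite("pics/wrist9.png",im)
E
```

```text
time: 9.45
ee_pos: [0.4801, -0.1721, 0.0287]
orientation: [0.703, 0.113, 0.696, -0.092]
contact_force: [-0.1, -0.5, 1.2]
opening: 0.0854
[ 0.48005054 -0.17214358  0.02871387] [-0.07351138 -0.47187724  1.19610707]
```

View pics/wrist9.png

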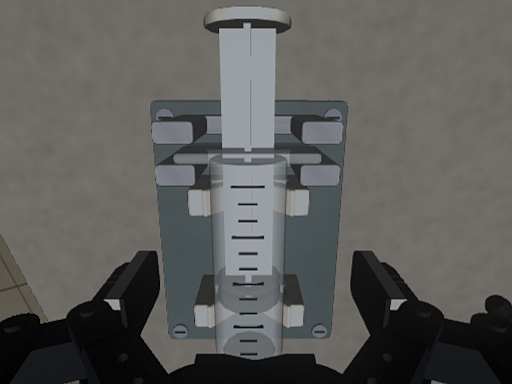

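```bash
python3 - <<'E'
from h import *
s=observe();C=cam('wrist',s);print(s['ee_pos'])
q=s['orientation'];m=R.from_quat([q[1],q[2],q[3],q[0]]).as_matrix()
for y in(-.011,0,.011):
  for x in (0.011,): print(y,proj(C,s['ee_pos']+m@[-.0,y,0]).round(),[ (proj(C,s['ee_pos']+m@[-x,y,0])).round() for x in(.011,.019)])
for u,v in((199,203),(297,203),(204,315),(294,315)):print(ray(C,u,v,.04))
print(ray(C,247,18,.045),ray(C,248,158,.045))
E
```

```text
[ 0.48008495 -0.17217926  0.02877172]
-0.011 [253. 275.] [array([252., 288.]), array([252., 299.])]
0 [252. 255.] [array([252., 267.]), array([252., 277.])]
0.011 [252. 234.] [array([252., 245.]), array([252., 254.])]
[ 0.46699912 -0.13696671  0.04      ]
[ 0.50683622 -0.14893504  0.04      ]
[ 0.451067   -0.18975452  0.04      ]
[ 0.49151322 -0.20200576  0.04      ]
[ 0.50704061 -0.07584615  0.045     ] [ 0.49284677 -0.12366423  0.045     ]
```

The barrel axis is at column 248, against a finger centre of 252–255, so I need to move about 2 mm sideways and 3 mm along to be centred between the saddles before closing.

```bash
python3 -m jog '-0.12 0.27 0 0;-0.12 0.27 0 0;-0.12 0.27 0 0'; python3 -m jog '0 0 0 0;0 0 0 0;0 0 0 0;0 0 0 0;0 0 0 0;0 0 0 0;0 0 0 0;0 0 0 0' -1 35
python3 - <<'E'
from h import *
s=observe();print(s['ee_pos'],s['contact_force'],s['opening'])
im=snapshot('wrist')[:,:,::-1];cv2.imwrite("pics/wrist10.png",im)
E
```

```text
time: 9.8
ee_pos: [0.4791, -0.1695, 0.0292]
orientation: [0.703, 0.113, 0.696, -0.092]
contact_force: [0.5, -1.0, 0.5]
opening: 0.0854
time: 10.6
ee_pos: [0.4781, -0.1692, 0.0292]
orientation: [0.702, 0.113, 0.697, -0.092]
contact_force: [-4.3, 0.1, 5.7]
opening: 0.0296
[ 0.47808573 -0.16923841  0.02923309] [-4.3073981   0.07652024  5.70456091] 0.029589742075242013
```

View pics/wrist10.png

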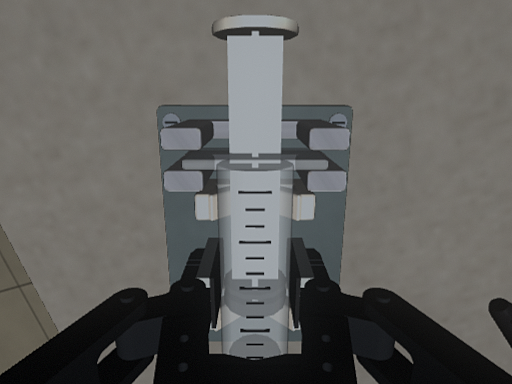

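The grip on the barrel is good, with pads either side between the saddles and an opening of 29.6 mm. I'll regrip about 4.5 mm higher so the fingertips clear the tray floor when I lay the syringe down, then lift slightly.

```bash
python3 -m jog '0 0 0 0;0 0 0 0;0 0 0.2 0;0 0 0.45 0;0 0 0.45 0;0 0 0.45 0' 0.1; python3 -m jog '0 0 0 0;0 0 0 0;0 0 0 0;0 0 0 0;0 0 0 0;0 0 0 0' -1 45;  python3 -m jog '0 0 0.3 0;0 0 0.6 0;0 0 1 0;0 0 1.5 0;0 0 2 0;0 0 2 0'
python3 - <<'E'
from h import *
s=observe();print(s['ee_pos'],s['contact_force'],s['opening'])
im=snapshot('wrist')[:,:,::-1];cv2.imwrite("pics/wrist11.png",im)
im=snapshot('side')[:,:,::-1][170:280,200:345];cv2.imwrite('pics/side11z.png',cv2.resize(im,None,fx=5,fy=5,interpolation=cv2.INTER_CUBIC))
E
```

```text
time: 11.25
ee_pos: [0.4783, -0.1693, 0.0339]
orientation: [0.702, 0.113, 0.697, -0.092]
contact_force: [-0.1, -0.3, -0.1]
opening: 0.047
time: 11.85
ee_pos: [0.4781, -0.1693, 0.0341]
orientation: [0.702, 0.113, 0.697, -0.092]
contact_force: [-2.8, 0.2, 5.3]
opening: 0.0297
time: 12.45
ee_pos: [0.4788, -0.1695, 0.0552]
orientation: [0.703, 0.113, 0.696, -0.092]
contact_force: [0.8, 0.6, -0.3]
opening: 0.0297
[ 0.47876015 -0.1695166   0.05521361] [ 0.79147835  0.62718374 -0.33155004] 0.02969596036916572
```

View pics/wrist11.png

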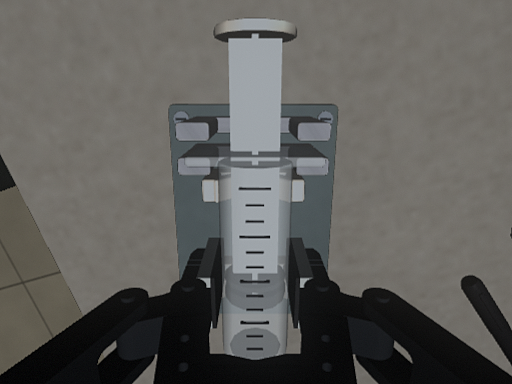

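View pics/side11z.png

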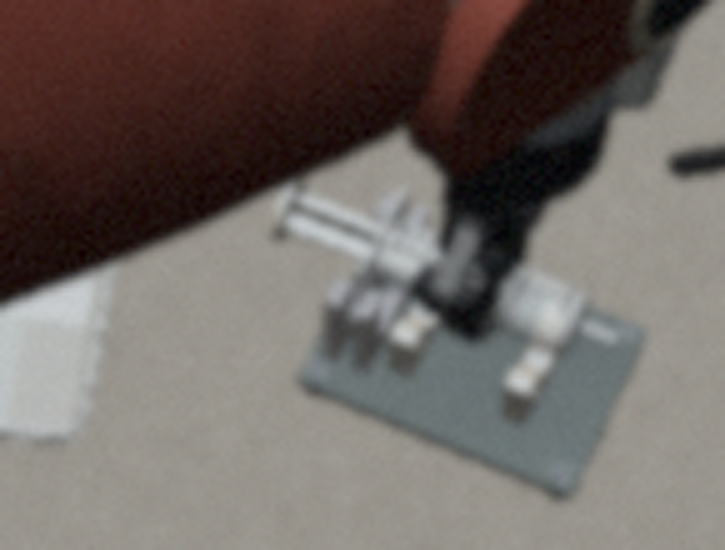

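The syringe is lifted level and clear of the cradle, with the flange at (253,162) above the cheeks. I'll carry it to the tray.

```bash
python3 -m jog '0 0 2 0;0 0 4.5 0;0 0 7 0;0 0 8 0;0 1 8 0;-0.2 3 8 2;-0.4 6 8 4;-0.7 9 8 7;-1 12 8 10;-1.2 15 8 13'; python3 -m jog '-0.2 3 0 3;-0.4 6 0 6;-0.6 9 0 8;-0.7 10.3 0 8;-0.7 10.5 0 8;-0.7 10.5 0 8;-0.7 10.5 0 8'
python3 - <<'E'
from h import *
s=observe();print(s['ee_pos'],s['contact_force'],s['opening'],s['joint_velocities'].round(3))
import pickle;pickle.dump(s,open('s12.pkl','wb'))
for n in('wrist','side','scene'):cv2.imwrite(f"pics/{n}12.png",snapshot(n)[:,:,::-1])
E
```

```text
time: 13.55
ee_pos: [0.4646, -0.0174, 0.1321]
orientation: [0.707, 0.033, 0.706, -0.011]
contact_force: [-0.0, 0.1, -0.6]
opening: 0.0292
time: 14.25
ee_pos: [0.4575, 0.0868, 0.1318]
orientation: [0.706, -0.016, 0.707, 0.038]
contact_force: [-0.6, -0.1, -1.2]
opening: 0.0297
[0.45750465 0.08678072 0.13176968] [-0.59475071 -0.05387941 -1.19391757] 0.029659273528633484 [-0.01  -0.002 -0.006  0.002  0.001 -0.001]
```

View pics/wrist12.png

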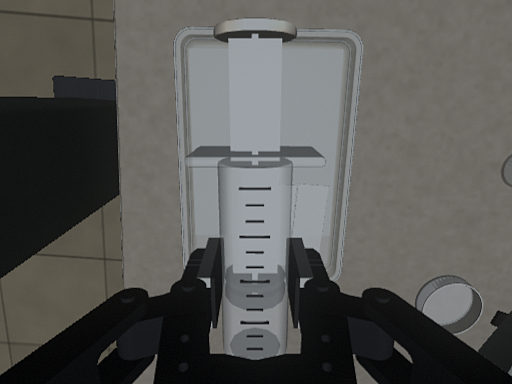

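View pics/scene12.png

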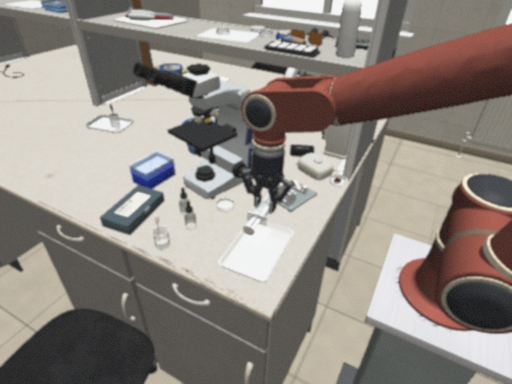

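```bash
python3 - <<'E'
from h import *
import pickle
s=pickle.load(open('s12.pkl','rb'));C=cam('wrist',s);print(s['ee_pos'])
w=lambda u,v:ray(C,u,v,.016)
a,b=w(174,100),w(357.5,100);e=w(270,27)
l2,r2=w(182,200),w(347,230)
print(a,b,e,np.linalg.norm(a-b));print('L dir',np.degrees(np.arctan2(*(a-l2)[1::-1])),'R dir',np.degrees(np.arctan2(*(w(359,80)-r2)[1::-1])))
t=np.radians(94.5);d=np.array([np.cos(t),np.sin(t)]);n=np.array([d[1],-d[0]])
lat=((a+b)/2)[:2]@n; al=e[:2]@d-.1035
c=lat*n+al*d;print('tray centre',c)
for dz in(0,):
  o=s['ee_pos'][:2]+.005*d
  print('origin in tray: x',(o-c)@n,'y',(o-c)@d)
q=s['orientation'];m=R.from_quat([q[1],q[2],q[3],q[0]]).as_matrix();print(m.round(3))
E
```

```text
[0.45750465 0.08678072 0.13176968]
[0.39193136 0.15298733 0.016     ] [0.53107328 0.16382288 0.016     ] [0.46017019 0.20907094 0.016     ] 0.13956318385237396
L dir 95.42535826606479 R dir 94.505735115855
tray centre [0.4656517 0.1056823]
origin in tray: x -0.009604932612161403 y -0.013204103175228198
[[-0.003 -0.077  0.997]
 [ 0.031  0.997  0.077]
 [-1.     0.031 -0.   ]]
```

```bash
python3 -m jog '0.4 0 -1 0;0.8 0.1 -3 0;0.8 0.1 -5 0;0.8 0.1 -7 0;0.8 0.1 -9 0;0.8 0.1 -10.5 0;0.8 0.1 -11.3 0;0.8 0.1 -11.6 0;0.8 0.1 -11.6 0;0.8 0.1 -11.6 0'
python3 - <<'E'
from h import *
s=observe();print(s['ee_pos'],s['contact_force'],s['opening'])
for n in('wrist','side'):cv2.imwrite(f"pics/{n}13.png",snapshot(n)[:,:,::-1])
E
```

```text
time: 15.4
ee_pos: [0.4665, 0.0877, 0.0169]
orientation: [0.707, -0.016, 0.706, 0.038]
contact_force: [0.7, -0.7, -0.9]
opening: 0.0297
[0.46651648 0.08768309 0.0169192 ] [ 0.65501334 -0.70125543 -0.89584666] 0.029655411561104943
```

View pics/wrist13.png

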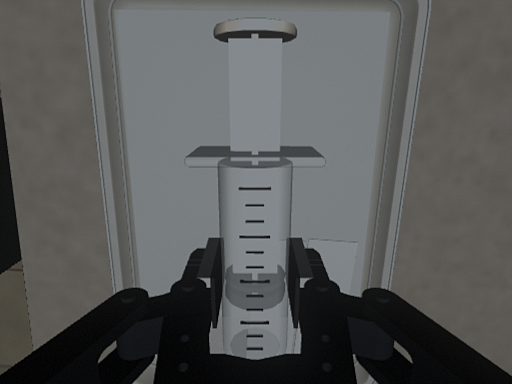

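The syringe hangs over the tray's mid-line, parallel to the long side, with the disc at (256,28) and the tray walls at (115,·) and (390,·). I'll lower the last centimetre gently.

```bash
python3 -m jog '0 0 -0.2 0;0 0 -0.4 0;0 0 -0.6 0;0 0 -0.7 0;0 0 -0.7 0'; python3 -m jog '0 0 -0.1 0;0 0 -0.2 0;0 0 -0.3 0;0 0 -0.3 0'
```

```text
time: 16.0
ee_pos: [0.4663, 0.0878, 0.0098]
orientation: [0.707, -0.016, 0.706, 0.038]
contact_force: [-1.4, 0.0, -0.5]
opening: 0.0293
time: 16.4
ee_pos: [0.4664, 0.0877, 0.0069]
orientation: [0.707, -0.016, 0.706, 0.038]
contact_force: [-0.6, 0.1, 0.2]
opening: 0.0298
```

```bash
python3 -m jog '0 0 -0.1 0;0 0 -0.15 0;0 0 -0.15 0'; python3 -m jog '0 0 -0.1 0;0 0 -0.15 0;0 0 -0.15 0'
```

```text
time: 16.7
ee_pos: [0.4665, 0.0877, 0.0067]
orientation: [0.706, -0.016, 0.707, 0.038]
contact_force: [-5.9, -0.3, 10.2]
opening: 0.0293
time: 17.0
ee_pos: [0.4665, 0.0877, 0.0066]
orientation: [0.706, -0.017, 0.707, 0.038]
contact_force: [-6.3, -0.2, 12.0]
opening: 0.0295
```

The syringe is on the floor: TCP height is 6.7 mm as predicted and the upward force is 10–12 N. Releasing partway and rising.

```bash
python3 -m jog '0 0 0.1 0;0 0 0.1 0;0 0 0.1 0;0 0 0.1 0;0 0 0.1 0' 0.1; python3 -m jog '0 0 0.5 0;0 0 1.5 0;0 0 3 0;0 0 6 0;0 0 10 0;0 0 14 0;0 0 17 0;0 0 17 0;0 0 17 0'
python3 - <<'E'
from h import *
s=observe();print(s['ee_pos'],s['contact_force'],s['opening'])
import pickle;pickle.dump(s,open('s14.pkl','wb'))
for n in('wrist','side','scene'):cv2.imwrite(f"pics/{n}14.png",snapshot(n)[:,:,::-1])
E
```

```text
time: 17.5
ee_pos: [0.4664, 0.0877, 0.0074]
orientation: [0.705, -0.016, 0.708, 0.038]
contact_force: [-0.2, 0.4, 0.2]
opening: 0.0471
time: 18.4
ee_pos: [0.4669, 0.0878, 0.1789]
orientation: [0.706, -0.017, 0.707, 0.038]
contact_force: [-0.2, -0.5, -0.5]
opening: 0.0468
[0.46690184 0.08776731 0.17892437] [-0.16344854 -0.51962832 -0.50661503] 0.046805073766393895
```

View pics/wrist14.png

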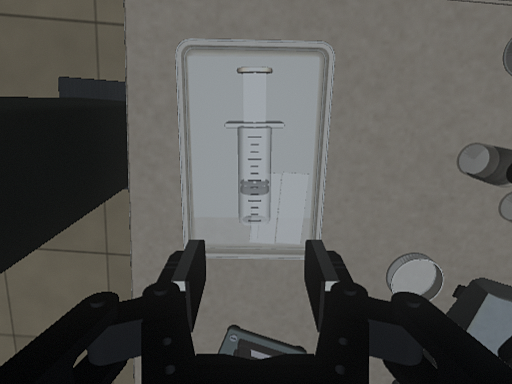

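View pics/scene14.png

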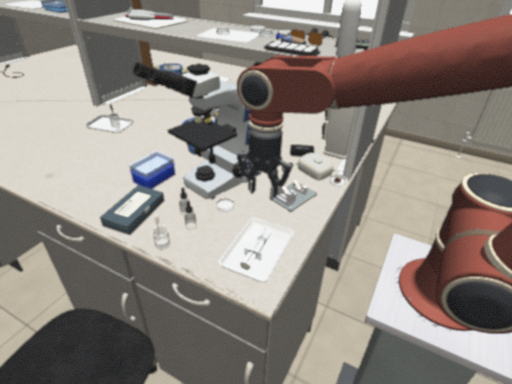

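```bash
python3 - <<'E'
from h import *
import pickle
s=pickle.load(open('s14.pkl','rb'));C=cam('wrist',s)
im=cv2.imread('pics/wrist14.png');cv2.imwrite('pics/wrist14z.png',cv2.resize(im[50:240,200:310],None,fx=4,fy=4,interpolation=cv2.INTER_CUBIC))
E
```

```text
(no output)
```

View pics/wrist14z.png

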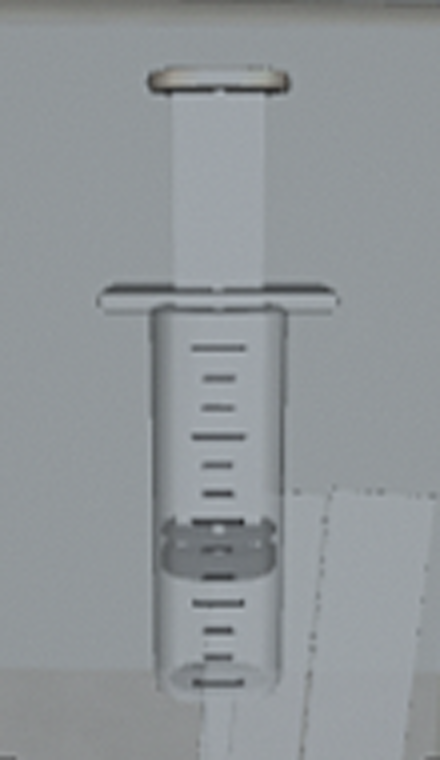

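```bash
python3 - <<'E'
from h import *
import pickle
s=pickle.load(open('s14.pkl','rb'));C=cam('wrist',s)
W=lambda u,v,z:ray(C,200+u/4,50+v/4,z)[:2]
disc=W(219,66,.033);fl=W(219,288,.033);print('disc outer top to flange outer top',np.linalg.norm(disc-fl)*1000,'-> thumb y',48+np.linalg.norm(disc-fl)*1000, 'travel',58-np.linalg.norm(disc-fl)*1000)
nb=W(219,690,.0175);flm=W(219,300,.0175)
print('flange',W(98,300,.0175),W(339,300,.0175),np.linalg.norm(W(98,300,.0175)-W(339,300,.0175)))
t=np.radians(94.5);d=np.array([np.cos(t),np.sin(t)]);n=np.array([d[1],-d[0]])
o=flm-.046*d
w=lambda u,v:ray(C,u,v,.016)[:2]
c=(w(178,42)+w(332,42)+w(186,258)+w(306,258))/4;print('origin',o,'tray c',c,'rel x,y',(o-c)@n,(o-c)@d)
S=cam('side');a=cv2.imread('pics/side0.png').astype(int);b=cv2.imread('pics/side14.png').astype(int)
cv2.imwrite('pics/diff.png',np.clip(np.abs(a-b)*3,0,255).astype(np.uint8))
E
```

```text
disc outer top to flange outer top 45.01707179664175 -> thumb y 93.01707179664174 travel 12.982928203358249
flange [0.43698674 0.13448527] [0.49175245 0.13876091] 0.05493236291561259
origin [0.46808952 0.09077354] tray c [0.46263507 0.10423825] rel x,y 0.004381205019202117 -0.013851152703721708
```

View pics/side14.png

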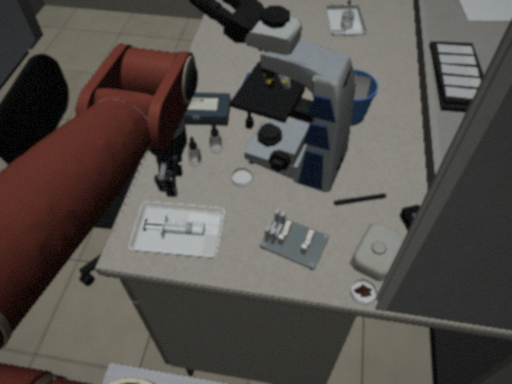

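The side view shows the syringe lying in the tray at (175,228), an empty cradle at (293,243), and the bystanders where they were at the start. The syringe is about 4 mm across and −14 mm along from the tray centre. Plunger travel reads about 12–13 mm, and the gripper is well clear, so I'm handing in.

```bash
python3 -c "
from workcell import *
print(observe()['contact_force'],job_done())"
```

```text
the job is handed in; nothing more can be done
[-0.45743818  0.30793376 -0.79525267] None
```

The nozzle is blocked, so I laid the syringe on the floor of the clear tray and handed the job in at about 18.5 s of robot time. No verdict was reported.

- **Push:** The plunger glided at about 3 N, then the push climbed to 9.6 N and on to about 14.3 N well short of home. That was under the 20 N limit in every reading, though I read the force only at the end of each call. I went past 10 N because I was unsure of the exact travel and wanted to be certain of passing 15.5 mm. Travel at the peak was about 19–24 mm, depending on where the plunger started.
- **Spring-back:** After I backed off, the plunger sprang back by about 12 mm.
- **Lift and lay:** I gripped the barrel between the saddles and regripped it about 4.5 mm higher so the fingertips would clear the tray floor. I lifted it straight up and lowered it until I felt floor contact of 10–12 N. I released it there and moved the gripper up.

Last checks:
- **Position:** The syringe origin is about 4 mm across and −14 mm along from the tray centre, flat on the floor.
- **Plunger travel:** It reads about 12–13 mm in the picture, under the 14 mm limit. My estimates of the starting travel disagreed (about 1 mm from the wrist camera, about 5 mm inferred from the spring-back), so these readings are uncertain by a few millimetres.
- **Surroundings:** The petri dish, sample dish, marker and the bottles looked unmoved in the side view, judged by eye. The gripper touches nothing.
- **Tool tilt:** The tool picked up about 1.8° of tilt during the push, and it stayed through the lift and placing. It caused no visible problem.

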